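# Wedge the comb stand into its dovetail way on the grooming counter

### The job

Two slotted wooden comb stands are on the grooming counter. Pick up the one with the tapered dovetail foot, set it down flat on the bare front part of the steel plate with its narrow end facing the groove, and push it in between the two converging rails until it wedges tight, its wide end about flush with the rail ends. Leave it there, and leave the round-footed stand and the glass jar where they are.

Things in the scene. Friction and masses are not known exactly. Their poses are not given: they have to be found in the camera images.
- wedge_stand: Comb stand, loose, 0.2-0.37 kg (sizes in mm). Dovetail foot 12 thick, 90 long, 82 wide at one end, 54 at the other (below); sides taper 9 deg in plan and slope 20 deg inward upwards. On its middle a block, 50 along x, 30 along y (grip), 12 to 75 above the underside. Origin: underside, below the block's middle; x to the narrow end. Wedged: at x 45, y 0, z 6 (+-4) in the way's frame, x axes parallel.
- way: Fixed steel plate, 6 thick, 140 wide, x -120 to 105 (mm), bare at x < 0. Two dark rails, x 0 to 100, 14 high above it, converge and lean in to match the foot: groove 82 wide at the mouth, 51 at the far end. Origin: underside of plate, mid-mouth; x into the groove. Smooth: a free stand pushed from behind centres itself, slides at 1-2 N and is tight at 8-12 N; if held, side errors stop it short.
- round_stand: The other comb stand, loose: the same wooden block on a round disc foot, 84 mm in diameter and 12 mm thick. Origin: underside of the foot, on its centre line; x along the block's 50 mm. It does not belong in the way; leave it.
- jar: Glass jar with a steel cap, loose, 72 mm in diameter, 110 mm high. Origin: centre of its underside. Leave it.
There are look-alikes about, which are no part of the job. What is shaped like the wedge_stand but blue is not meant.

How it is judged:
On the way, in this order (a step that is already met when the one before it is completed fails the run):
1. the dovetail stand is down on the plate, upright, narrow end towards the rails, its wide end still 30 mm or more short of the mouth (x of wedge_stand in the frame of way between -0.11 and 0.015 m and y of wedge_stand in the frame of way between -0.03 and 0.03 m and z of wedge_stand in the frame of way below 0.012 m and angle between wedge_stand's own z axis and vertical below 0.17 rad and angle between the x axis of wedge_stand and the x axis of way, either way round below 0.35 rad and contact force between wedge_stand and way above 0.3 N), for 0.05 s.
2. pushed home: it is within 10 mm of flush and presses on the rails with at least 5 N (x of wedge_stand in the frame of way above 0.035 m and contact force between wedge_stand and way above 5 N), for 0.02 s.
At the end, for the whole second after the job is handed in: The dovetail stand rests at home between the rails, released and still: its wide end within 10 mm of flush with the mouth, within 10 mm of the centre line, within 10 degrees of the groove's direction, down on the plate within 6 mm and upright (x of wedge_stand in the frame of way between 0.035 and 0.055 m and y of wedge_stand in the frame of way between -0.01 and 0.01 m and z of wedge_stand in the frame of way between 0.002 and 0.012 m and angle between the x axis of wedge_stand and the x axis of way, either way round below 0.17 rad and angle between wedge_stand's own z axis and vertical below 0.1 rad and linear speed of wedge_stand below 0.01 m/s); the robot touches nothing.
It fails at once if the round-footed stand is pushed more than 20 mm or tipped (distance of round_stand from where it was at the start of the episode above 0.02 m or angle between round_stand's own z axis and vertical above 0.3 rad).
It fails at once if the glass jar is pushed more than 20 mm or tipped (distance of jar from where it was at the start of the episode above 0.02 m or angle between jar's own z axis and vertical above 0.3 rad).
It also fails if it takes over 45 s, if anything falls off the work surface, if the arm or the gripper's body presses on something with over 40 N, if the wrist force passes 120 N, or if a joint passes its speed limit or range.

### The arm

A 7-joint arm with a two-finger parallel gripper is mounted at the origin on the work surface. World frame = base frame: x ahead of the robot, y to its left, z up, the work surface at z = 0. Lengths are in m, angles in rad, forces in N, time in s.
With the tool pointing down it reaches from about 0.425 to 0.925 m from the base axis. Payload 6.8 kg.
Tool frame: the origin (TCP) lies on the centre line of the jaws, within the pads' length; the fingertips stand env.finger_overhang ahead of it and the grasp point (between the pads) lies 5 mm behind it (env.finger_overhang is the distance from the TCP to the fingertips, in m); x points along the fingers, y is the direction in which the jaws open and shut, and the axes are right-handed (so a half turn about x gives the same grasp; the last joint's range is limited). The gripper opens to 85 mm and grips with 20 to 120 N. Pads are 22 mm wide; open, the fingers measure 114 mm over their backs; the gripper's body (76 mm by 85 mm) begins 54 mm behind the grasp point. The pads swing forward as they close: fully open they stand 13 mm farther back than shut.
Start: joints at [-1.303, 0.477, 0.022, 1.555, -0.011, 1.109, -0.083], TCP at [0.248, 0.628, 0.245] pointing down, gripper open.
Joint ranges: [-2.96, 2.96], [-0.34, 2.1], [-1.41, 1.46], [0.24, 2.44], [-1.37, 4.51], [0.17, 1.92], [-2.96, 2.96]. Speed limits (rad/s): [2.39, 2.39, 3.14, 3.14, 3.14, 3.14, 3.14].

### API

Orientations are given as a unit quaternion [x, y, z, w].
In Python, from station import env gives the robot as it stands.
- The arm moves only by the tool send_rows, never from a script. Its argument "steps" is a list of rows, each a list of 7 numbers: the shift along the tool's x, y, z in mm, then the turn, a rotation vector about the tool's x, y, z in rad, then the opening, from 0 (shut) to 1 (fully open). A call has 1 to 8 rows; each row is the pose to reach, as a shift and turn from the pose measured when the call began, along the tool's axes at that moment; what a row does not reach only later rows make up. A row lasts 1/12 s, in which the tool goes at most 41.7 mm and 7.16 degrees, less where a joint would pass 70% of its speed; a pose out of reach is approached as far as the arm can. A call with a gripper value outside its range is refused whole. The fingers move at their own pace and stop on an object; the grip force is fixed at half the most. Time passes only in rows, so rows that repeat a pose let the fingers close. It gives the time, the measured TCP pose, the force and the opening at its end, in the units of the state.
- env.sense(): the state, without advancing time (a new reading comes with each control period).
- env.read_camera(name): name is "scene" or "top" or "wrist"; returns a dict with "image" (400x640x3 uint8, red, green, blue), "range_z" (400x640 float32, m along the optical axis (not along the pixel's ray), 0 where there is no reading), "mtx" (3x3 intrinsics, pixels), "k1" (the pictures are not rectified: a ray, as slopes to the right and down, at radius r is drawn at 1 + k1 r^2 times it, then the intrinsics apply), "rvec" (rotation vector, rad) and "tvec" (3), from world to camera coordinates, as OpenCV has them. Camera axes: x right, y down, z forward; pixel columns grow to the right and rows downward; lengths in m; the calibration is good to about 2 mm. A picture is of the moment at which its call begins.
- env.close_job(): hands the job in, once; it reports no verdict.
The state is a dict: "time_s": time; "qpos": joint angles; "qd": joint speeds; "joint_torque": joint torques, N m; "ee_pos": TCP position; "tool_rot": TCP orientation; "wrist_force": force on the tool from outside, world axes, zero at the start; "ft_torque": the same for the moment, N m; "grip_width": finger opening in m.
Only numpy, scipy, OpenCV 4.12 (cv2) and the standard library are available. Lean on these libraries where they do the work, as an engineer would, in place of code of your own. Each camera call takes 0.05 s, during which the arm holds its last target. There are 200 camera calls.

## Working session

There is one attempt and no reset: what is moved stays moved. The work goes in short steps, Python scripts to look and compute and a tool call to move; the robot and the scene stay as the last step left them, time stands still between calls to the robot, and variables do not carry over. Pictures are saved under pics/ and viewed, about 8 in all and at most 12, crops included, and the job is handed in when it is done.

Besides the shell and the picture viewer there is one more tool, called after "Emit:" as name([rows], argument=value, ...), one row to a line, values as JSON. send_rows: Moves the arm, as the interface text tells. Its arguments: {"type":"object","properties":{"steps":{"type":"array"}},"required":["steps"]}

```bash
mkdir -p pics
cat > h.py <<'E'
import numpy as np, cv2
from scipy.spatial.transform import Rotation as R
from station import env
def cam(n):
    c=env.read_camera(n); c['R']=cv2.Rodrigues(np.array(c['rvec'],float))[0]; c['t']=np.array(c['tvec'],float).ravel(); return c
def rays(c,uv):
    uv=np.atleast_2d(np.array(uv,float)); K=np.array(c['mtx'])
    d=(uv-K[:2,2])/[K[0,0],K[1,1]]; s=d.copy()
    for _ in range(10): s=d/(1+c['k1']*(s**2).sum(1,keepdims=True))
    return np.c_[s,np.ones(len(s))]
def onplane(c,uv,z):
    d=rays(c,uv)@c['R']; o=-c['R'].T@c['t']
    return o+d*((z-o[2])/d[:,2])[:,None]
def deproj(c,uv):
    uv=np.atleast_2d(uv).astype(int); z=c['range_z'][uv[:,1],uv[:,0]]
    return (rays(c,uv)*z[:,None]-c['t'])@c['R']
def cloud(c):
    v,u=np.mgrid[0:400,0:640]; return deproj(c,np.c_[u.ravel(),v.ravel()]).reshape(400,640,3)
def save(c,n): cv2.imwrite('pics/'+n,c['image'][:,:,::-1])
E
python3 - <<'E'
from h import *
a=cam('top');b=cam('scene');save(a,'t.png');save(b,'s.png')
import pickle;pickle.dump((a,b),open('ab.pkl','wb'))
s=env.sense();print(s['ee_pos'],s['tool_rot'],R.from_quat(s['tool_rot']).as_matrix().round(3),s['grip_width'],env.finger_overhang)
print(-a['R'].T@a['t'],a['mtx'])
E
```

```text
[0.2475521  0.62743235 0.24441215] [ 0.13151141  0.69474116 -0.13265799  0.69457996] [[-0.001  0.367  0.93 ]
 [-0.002  0.93  -0.367]
 [-1.    -0.002  0.   ]] 0.08545254039405348 0.014
[0.39194682 0.0603777  1.48603948] [[489.3520294    0.         314.99394215]
 [  0.         489.3520294  190.86319354]
 [  0.           0.           1.        ]]
```

View pics/t.png

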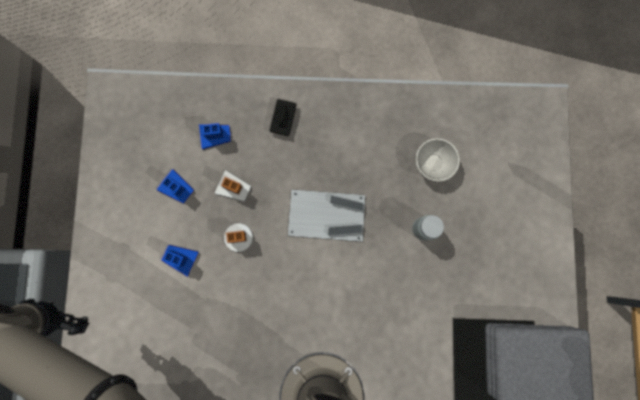

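View pics/s.png

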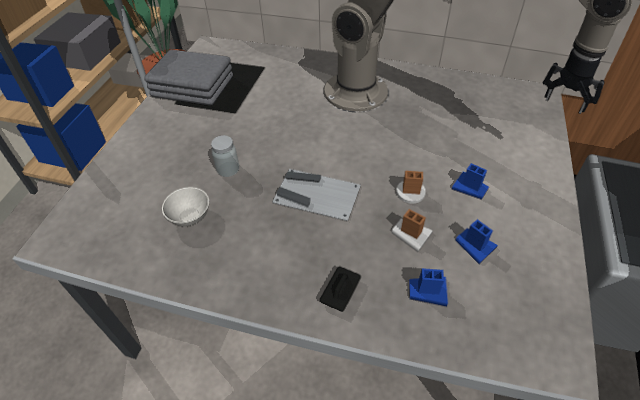

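The top view shows the wedge stand (white foot, brown block) at about (233,187), the round stand at (238,237), and the plate at u 290–365, v 190–240. The rails are on the plate's right half, so the groove points towards −y. The jar is at (430,227). Next I'll measure these.

Run:
```python
from h import *
import pickle
a,b=pickle.load(open('ab.pkl','rb'))
for n,c in (('top',a),('scene',b)):
    P=cloud(c); hsv=cv2.cvtColor(c['image'],cv2.COLOR_RGB2HSV); H,S,V=[hsv[:,:,i].astype(int) for i in range(3)]
    inb=(P[...,0]>.35)&(P[...,0]<.85)&(P[...,1]>-.15)&(P[...,1]<.45)
    br=((H<18)&(S>100)&inb).astype(np.uint8)
    k,l,st,ce=cv2.connectedComponentsWithStats(br)
    for i in range(1,k):
        if st[i,4]<60: continue
        m=(l==i); pts=P[m]; top=pts[pts[:,2]>np.percentile(pts[:,2],90)-.008]
        r=cv2.minAreaRect((top[:,:2]*1000).astype(np.float32))
        print(n,'block',ce[i].round(1),st[i,4],'ztop',np.percentile(pts[:,2],[50,90]).round(3),r)
    wh=((S<40)&(V>165)&inb&(P[...,2]<.03)).astype(np.uint8)
    k,l,st,ce=cv2.connectedComponentsWithStats(wh)
    for i in range(1,k):
        if st[i,4]<80: continue
        uv=np.argwhere(l==i)[:,::-1].astype(np.float32); w=onplane(c,uv,.012)
        hull=cv2.convexHull((w[:,:2]*1000).astype(np.float32)); 
        print(n,'white',ce[i].round(1),st[i,4],P[l==i][:,2].mean().round(3),cv2.minAreaRect(hull),cv2.approxPolyDP(hull,6,True).reshape(-1,2).round().tolist())
    rk=((V<110)&(S<70)&inb&(P[...,2]>.012)&(P[...,2]<.03)&(abs(P[...,0]-.58)<.09)&(abs(P[...,1]-.03)<.13)).astype(np.uint8)
    k,l,st,ce=cv2.connectedComponentsWithStats(rk)
    for i in range(1,k):
        if st[i,4]<40: continue
        print(n,'rail',ce[i],st[i,4],P[l==i].mean(0).round(3),cv2.minAreaRect((P[l==i][:,:2]*1000).astype(np.float32)))
c=a;print('plate corners',onplane(c,[[290,191],[366,194],[364,241],[289,238]],.006).round(3).tolist())
x=a['image'][160:260,200:380];x=cv2.resize(x,None,fx=4.4,fy=4.4,interpolation=cv2.INTER_CUBIC);cv2.imwrite('pics/tc.png',x[:,:,::-1])
```

```text
top block [231.2 185.2] 174 ztop [0.064 0.078] ((595.8194580078125, 281.06146240234375), (47.25422286987305, 26.543607711791992), 67.39469146728516)
top block [235.8 236.6] 168 ztop [0.064 0.078] ((429.8165588378906, 170.46286010742188), (230.3529052734375, 33.8969612121582), 79.3876724243164)
top white [229.9 184.5] 229 0.013 ((596.9999389648438, 282.3143310546875), (89.65438842773438, 73.23836517333984), 67.8836898803711) [[581.0, 336.0], [570.0, 287.0], [590.0, 240.0], [605.0, 235.0], [646.0, 309.0]]
top white [316.  214.4] 1947 0.008 ((519.8139038085938, -1.6372222900390625), (218.87484741210938, 133.48037719726562), 85.93960571289062) [[582.0, 104.0], [475.0, 109.0], [461.0, 94.0], [454.0, 6.0], [506.0, -110.0], [527.0, -107.0], [585.0, 6.0], [592.0, 70.0]]
top white [239.2 228.1] 148 0.014 ((474.05059814453125, 257.1688537597656), (75.55902862548828, 30.61612892150879), 81.6676254272461) [[464.0, 297.0], [454.0, 222.0], [472.0, 229.0], [489.0, 256.0], [480.0, 286.0]]
top rail [345.03448276 202.37438424] 203 [ 0.56  -0.057  0.021] ((558.9909057617188, -57.34115982055664), (90.02
[... 367 characters left out ...]
195.1] 176 0.011 ((462.968505859375, 266.65380859375), (51.97621154785156, 80.29344177246094), 20.70000457763672) [[474.0, 231.0], [490.0, 259.0], [483.0, 287.0], [456.0, 301.0], [425.0, 294.0], [452.0, 221.0]]
scene white [414.3 236.4] 290 0.012 ((599.618408203125, 282.1898193359375), (89.08720397949219, 72.92496490478516), 68.16529083251953) [[585.0, 335.0], [576.0, 315.0], [591.0, 241.0], [607.0, 235.0], [649.0, 308.0]]
scene rail [294.9057377  196.66393443] 244 [ 0.565 -0.054  0.019] ((563.8121948242188, -55.32151412963867), (94.37702941894531, 28.6732120513916), 76.72586822509766)
plate corners [[0.591, 0.11, 0.006], [0.589, -0.122, 0.006], [0.446, -0.118, 0.006], [0.449, 0.108, 0.006]]
```

View pics/tc.png

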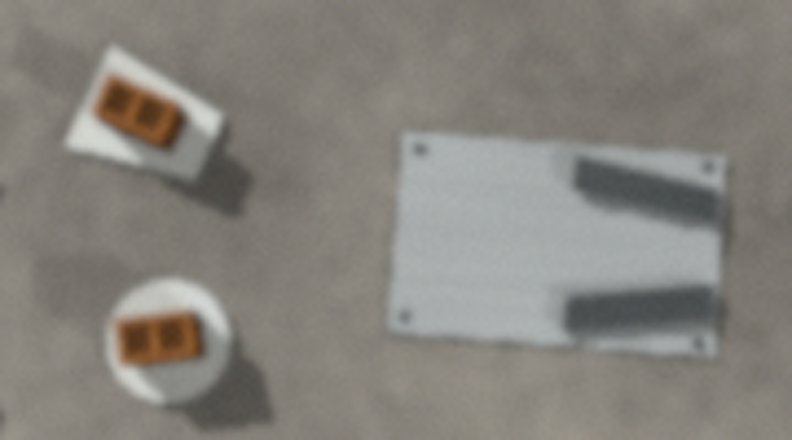

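```bash
cat >> h.py <<'E'
def row(p,head,tilt=0):
    """row for TCP p, jaw (tool y) heading in deg, tool down; tilt deg turns the fingertips towards tool z"""
    s=env.sense(); R0=R.from_quat(s['tool_rot']); h=np.radians(head)
    y=np.array([np.cos(h),np.sin(h),0]); x=np.array([0,0,-1.]); z=np.cross(x,y)
    G=R.from_matrix(np.c_[x,y,z])*R.from_euler('y',-tilt,degrees=True)
    d=R0.inv().apply(np.array(p)-s['ee_pos'])*1000
    print('row',d.round(1),(R0.inv()*G).as_rotvec().round(3))
def st():
    s=env.sense();print(s['time_s'],np.round(s['ee_pos'],4),R.from_quat(s['tool_rot']).as_matrix().round(3).tolist(),np.round(s['wrist_force'],2),s['grip_width'])
E
python3 - <<'E'
from h import *
import pickle
a,b=pickle.load(open('ab.pkl','rb'))
w=onplane(a,[(292,189.5),(365.2,195.2),(362.7,240.7),(288.2,235)],.006)[:,:2]*1000
print(w.round(),w.mean(0))
ax=(w[1]-w[0]+w[2]-w[3]);ax/=np.linalg.norm(ax);print('way heading',np.degrees(np.arctan2(ax[1],ax[0])),'origin',w.mean(0)+7.5*ax,'sizes',np.linalg.norm(w[1]-w[0]),np.linalg.norm(w[2]-w[1]))
row([.597,.2815,.19],-22.3)
E
```

```text
[[ 596.  104.]
 [ 585. -120.]
 [ 447. -114.]
 [ 458.  111.]] [521.55069102  -4.63973771]
way heading -92.77272756036355 origin [521.18788348 -12.13095728] sizes 224.19627542406408 138.61182311758537
row [  54.8 -193.4  452. ] [1.584e+00 1.000e-03 1.000e-03]
```

Emit:
send_rows([
  [20,-97,226,0.8,0,0,1],
  [20,-97,226,0.8,0,0,1],
  [20,-97,226,0.8,0,0,1],
  [20,-97,226,0.8,0,0,1],
  [20,-97,226,0.8,0,0,1],
  [20,-97,226,0.8,0,0,1],
  [20,-97,226,0.8,0,0,1],
  [20,-97,226,0.8,0,0,1],
])

```text
time_s: 0.77
ee_pos: [0.4246, 0.451, 0.2242]
tool_rot: [0.394, 0.586, -0.396, 0.587]
wrist_force: [-0.5, -0.6, -0.6]
grip_width: 0.0853
```

```bash
python3 -c "
from h import *
st();row([.597,.2815,.19],-22.3)"
```

```text
0.7667 [0.4246 0.451  0.2242] [[-0.0, 0.926, 0.377], [-0.003, 0.377, -0.926], [-1.0, -0.001, 0.003]] [-0.49 -0.56 -0.59] 0.08525818338885965
row [ 34.7  95.7 221.9] [0.776 0.003 0.   ]
```

Emit:
send_rows([
  [35,96,222,0.776,0.003,0,1],
  [35,96,222,0.776,0.003,0,1],
  [35,96,222,0.776,0.003,0,1],
  [35,96,222,0.776,0.003,0,1],
  [35,96,222,0.776,0.003,0,1],
  [35,96,222,0.776,0.003,0,1],
  [35,96,222,0.776,0.003,0,1],
  [35,96,222,0.776,0.003,0,1],
])

```text
time_s: 1.43
ee_pos: [0.5982, 0.2796, 0.1889]
tool_rot: [-0.587, -0.392, 0.588, -0.393]
wrist_force: [-0.0, 1.3, 0.9]
grip_width: 0.0853
```

Run:
```python
from h import *
st();c=cam('wrist');save(c,'w1.png')
P=cloud(c); hsv=cv2.cvtColor(c['image'],cv2.COLOR_RGB2HSV); H,S,V=[hsv[:,:,i].astype(int) for i in range(3)]
br=((H<18)&(S>100)&(P[...,2]>.065)&(P[...,2]<.09)).astype(np.uint8)
k,l,s_,ce=cv2.connectedComponentsWithStats(br)
for i in range(1,k):
    if s_[i,4]>300:
        uv=np.argwhere(l==i)[:,::-1].astype(np.float32);w=onplane(c,uv,.075)
        print(ce[i],s_[i,4],cv2.minAreaRect((w[:,:2]*1000).astype(np.float32)))
row([.597,.2815,.05],-22.3)
```

```text
1.4333 [0.5982 0.2796 0.1889] [[-0.001, 0.924, -0.382], [-0.002, -0.382, -0.924], [-1.0, 0.0, 0.002]] [-0.04  1.29  0.89] 0.0852935209193997
[320.78779661 191.16745763] 1475 ((597.6051025390625, 282.939453125), (51.508609771728516, 29.83290672302246), 68.29357147216797)
[161.22984356 263.80986763] 831 ((448.2814636230469, 275.01123046875), (37.664756774902344, 25.8453426361084), 10.860127449035645)
row [139.    0.4   0.4] [0.002 0.001 0.001]
```

View pics/w1.png

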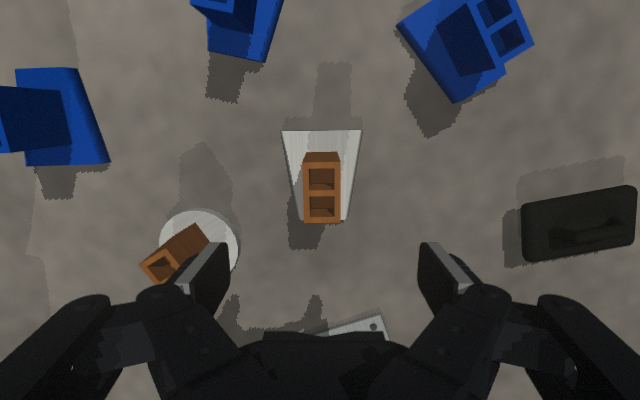

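The wrist view shows the block square between the jaws at (321,190), with its narrow end facing down in the image, towards tool +z. The measured size is 51×30 mm, which matches. I'll descend and grip.

Emit:
send_rows([
  [40,-1.7,-2.4,-0.012,0,0,1],
  [80,-1.7,-2.4,-0.012,0,0,1],
  [110,-1.7,-2.4,-0.012,0,0,1],
  [130,-1.7,-2.4,-0.012,0,0,1],
  [139,-1.7,-2.4,-0.012,0,0,1],
  [139,-1.7,-2.4,-0.012,0,0,1],
  [139,-1.7,-2.4,-0.012,0,0,0],
  [139,-1.7,-2.4,-0.012,0,0,0],
])

```text
time_s: 2.15
ee_pos: [0.597, 0.2862, 0.0518]
tool_rot: [0.585, 0.399, -0.584, 0.398]
wrist_force: [-0.2, -0.6, -0.5]
grip_width: 0.0636
```

Emit:
send_rows([
  [0,0,0,0,0,0,0],
  [0,0,0,0,0,0,0],
  [0,0,0,0,0,0,0],
  [0,0,0,0,0,0,0],
  [0,0,0,0,0,0,0],
  [0,0,0,0,0,0,0],
  [0,0,0,0,0,0,0],
  [0,0,0,0,0,0,0],
])

```text
time_s: 2.82
ee_pos: [0.598, 0.2868, 0.0535]
tool_rot: [0.586, 0.399, -0.583, 0.398]
wrist_force: [0.5, -0.2, 7.0]
grip_width: 0.0296
```

Emit:
send_rows([
  [-20,0,0,0,0,0,0],
  [-40,0,0,0,0,0,0],
  [-60,0,0,0,0,0,0],
  [-60,0,0,0,0,0,0],
])

```text
time_s: 3.15
ee_pos: [0.6, 0.2873, 0.1174]
tool_rot: [0.588, 0.399, -0.581, 0.398]
wrist_force: [2.0, 0.1, -1.8]
grip_width: 0.0295
```

Run:
```python
from h import *
st()
# way: heading -92.8, origin (.5212,-.0121); target x=-0.06
h=np.radians(-92.8);p=np.array([.5212,-.0121])-.06*np.array([np.cos(h),np.sin(h)]);print(p)
row([p[0],p[1],.11],-2.8)
```

```text
3.15 [0.6    0.2873 0.1174] [[0.008, 0.931, -0.365], [0.006, -0.365, -0.931], [-1.0, 0.006, -0.008]] [ 1.97  0.11 -1.79] 0.0295044405863834
[0.52413099 0.04782837]
row [  5.3  16.8 250.6] [-0.325 -0.008 -0.007]
```

Emit:
send_rows([
  [0,17,250.6,-0.325,-0.008,-0.007,0],
  [0,17,250.6,-0.325,-0.008,-0.007,0],
  [0,17,250.6,-0.325,-0.008,-0.007,0],
  [0,17,250.6,-0.325,-0.008,-0.007,0],
  [0,17,250.6,-0.325,-0.008,-0.007,0],
  [0,17,250.6,-0.325,-0.008,-0.007,0],
  [0,17,250.6,-0.325,-0.008,-0.007,0],
  [0,17,250.6,-0.325,-0.008,-0.007,0],
])

```text
time_s: 3.82
ee_pos: [0.5228, 0.0444, 0.1148]
tool_rot: [-0.513, -0.486, 0.514, -0.486]
wrist_force: [-0.0, 0.9, -3.2]
grip_width: 0.0294
```

Run:
```python
from h import *
st()
row([.524,.048,.0605],-2.8)
c=cam('wrist');save(c,'w2.png')
b=cam('scene');x=cv2.resize(b['image'][140:260,240:440],None,fx=4,fy=4);cv2.imwrite('pics/s2.png',x[:,:,::-1])
st()
```

```text
3.8167 [0.5228 0.0444 0.1148] [[-0.002, 0.999, -0.055], [-0.001, -0.055, -0.999], [-1.0, -0.002, 0.002]] [-0.01  0.88 -3.25] 0.0294442562168578
row [54.3  1.1 -3.8] [-0.006  0.002  0.002]
3.9167 [0.5243 0.0484 0.115 ] [[-0.001, 0.999, -0.048], [0.0, -0.048, -0.999], [-1.0, -0.001, -0.0]] [ 0.42  1.2  -2.79] 0.029457171897545858
```

View pics/w2.png

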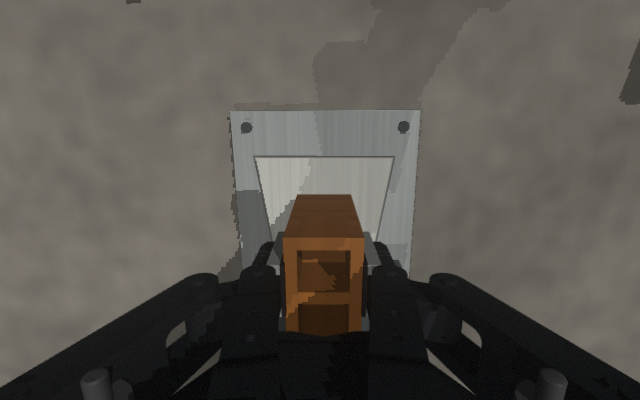

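The stand is held level and square over the bare part of the plate, with its wide end at rows 155–240 and the plate's rear edge at row 110. Now I'll lower it.

Emit:
send_rows([
  [20,0,0,0,0,0,0],
  [35,0,0,0,0,0,0],
  [45,0,0,0,0,0,0],
  [50,0,0,0,0,0,0],
  [53,0,0,0,0,0,0],
  [55,0,0,0,0,0,0],
  [56,0,0,0,0,0,0],
  [56,0,0,0,0,0,0],
])

```text
time_s: 4.58
ee_pos: [0.5248, 0.0487, 0.0595]
tool_rot: [0.512, 0.488, -0.512, 0.488]
wrist_force: [-0.1, 0.3, -2.8]
grip_width: 0.0294
```

Emit:
send_rows([
  [1,0,0,0,0,0,0],
  [2,0,0,0,0,0,0],
  [2,0,0,0,0,0,0],
])

```text
time_s: 4.83
ee_pos: [0.525, 0.0486, 0.0593]
tool_rot: [0.513, 0.488, -0.511, 0.487]
wrist_force: [-5.4, -0.1, 16.4]
grip_width: 0.0297
```

Contact is firm at the expected height. Next I'll release it.

Emit:
send_rows([
  [-1,0,0,0,0,0,0],
  [-1,0,0,0,0,0,0.3],
  [-1,0,0,0,0,0,1],
  [-1,0,0,0,0,0,1],
  [-1,0,0,0,0,0,1],
  [-1,0,0,0,0,0,1],
  [-1,0,0,0,0,0,1],
  [-1,0,0,0,0,0,1],
])

```text
time_s: 5.5
ee_pos: [0.5251, 0.0486, 0.0603]
tool_rot: [0.513, 0.488, -0.511, 0.487]
wrist_force: [0.1, 0.2, 0.5]
grip_width: 0.0859
```

Emit:
send_rows([
  [-30,0,0,0,0,0,1],
  [-60,0,0,0,0,0,1],
  [-80,0,-30,0,0,0,1],
  [-80,0,-70,0,0,0,1],
  [-80,0,-110,0,0,0,1],
  [-80,0,-130,0,0,0,1],
  [-80,0,-130,0,0,0,0.5],
  [-80,0,-130,0,0,0,0],
])

```text
time_s: 6.17
ee_pos: [0.531, 0.1798, 0.1403]
tool_rot: [0.512, 0.489, -0.511, 0.488]
wrist_force: [-0.3, -0.1, -0.3]
grip_width: 0.0638
```

Run:
```python
from h import *
st()
c=cam('wrist');save(c,'w3.png')
P=cloud(c); hsv=cv2.cvtColor(c['image'],cv2.COLOR_RGB2HSV); H,S,V=[hsv[:,:,i].astype(int) for i in range(3)]
for n in ('top','scene'):
    c=cam(n);P=cloud(c);hsv=cv2.cvtColor(c['image'],cv2.COLOR_RGB2HSV)
    m=(hsv[...,0]<18)&(hsv[...,1]>100)&(abs(P[...,0]-.52)<.08)&(abs(P[...,1]-.04)<.09)&(P[...,2]>.07)
    uv=np.argwhere(m)[:,::-1].astype(np.float32);print(n,len(uv))
    if len(uv)>20: print(cv2.minAreaRect((onplane(c,uv,.081)[:,:2]*1000).astype(np.float32)))
```

```text
6.1667 [0.531  0.1798 0.1403] [[0.0, 0.999, -0.045], [0.001, -0.045, -0.999], [-1.0, 0.0, -0.002]] [-0.27 -0.12 -0.31] 0.06375885296002658
top 71
((523.6519165039062, 43.698570251464844), (26.017730712890625, 43.26235580444336), 1.6397736072540283)
scene 160
((532.6284790039062, 45.67137145996094), (52.46441650390625, 39.969032287597656), 86.67510986328125)
```

View pics/w3.png

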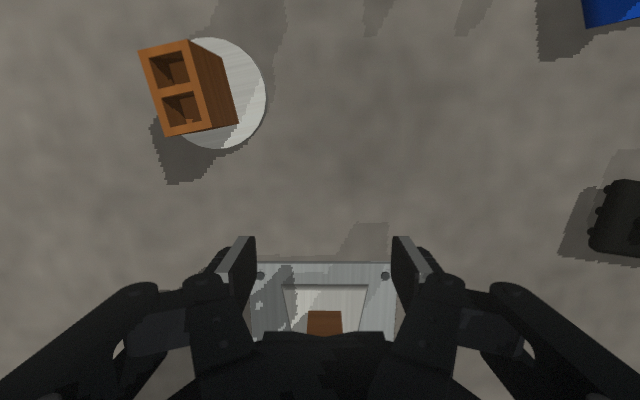

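The stand is upright on the plate at about (0.524, 0.044), square to it. I'll shut the gripper, tilt it 15° and come down behind the wide end.

Run:
```python
from h import *
row([.528,.15,.07],-2.8,15)
row([.528,.15,.0255],-2.8,15)
```

```text
row [70.3 -2.  26.5] [-0.002 -0.262  0.   ]
row [114.8  -2.   26.6] [-0.002 -0.262  0.   ]
```

Emit:
send_rows([
  [35,-2,26.5,0,-0.13,0,0],
  [70,-2,26.5,0,-0.262,0,0],
  [70,-2,26.5,0,-0.262,0,0],
  [90,-2,26.5,0,-0.262,0,0],
  [105,-2,26.5,0,-0.262,0,0],
  [113,-2,26.5,0,-0.262,0,0],
  [114,-2,26.5,0,-0.262,0,0],
  [114,-2,26.5,0,-0.262,0,0],
])

```text
time_s: 6.98
ee_pos: [0.5285, 0.1495, 0.0277]
tool_rot: [-0.443, -0.419, 0.575, -0.546]
wrist_force: [-0.1, 0.6, 0.9]
grip_width: 0.0001
```

Run:
```python
from h import *
st()
row([.526,.115,.0255],-2.8,15)
row([.5225,.034,.0255],-2.8,15)
c=cam('scene');x=cv2.resize(c['image'][130:230,240:440],None,fx=4,fy=4,interpolation=cv2.INTER_CUBIC);cv2.imwrite('pics/s3.png',x[:,:,::-1])
```

```text
6.9833 [0.5285 0.1495 0.0277] [[-0.012, 0.999, -0.051], [-0.256, -0.053, -0.965], [-0.966, 0.001, 0.257]] [-0.11  0.59  0.89] 5.594056417939135e-05
row [11.  -0.7 32.8] [-0.004 -0.002 -0.   ]
row [3.180e+01 1.000e-01 1.112e+02] [-0.004 -0.002 -0.   ]
```

View pics/s3.png

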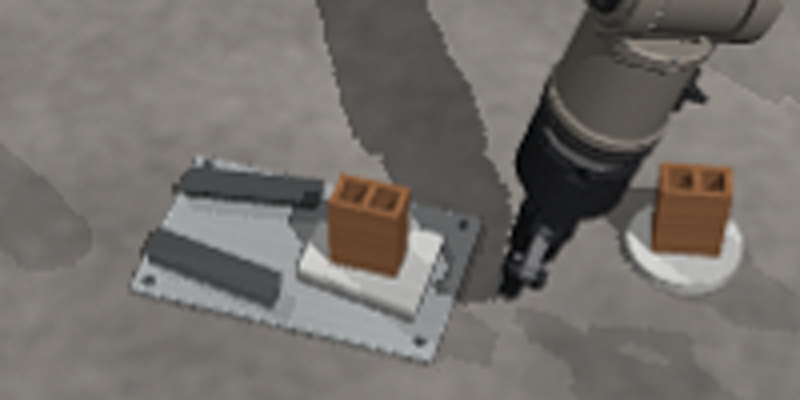

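The tips are just behind the plate's rear edge and centred on the wide end, at about (505,290) in the crop. Now I'll push in small steps.

Emit:
send_rows([
  [4.0,0,9,0,0,0,0],
  [6.6,0,19,0,0,0,0],
  [9.2,0,29,0,0,0,0],
  [11.3,0,37,0,0,0,0],
  [13.4,0,45,0,0,0,0],
  [15.6,0,53,0,0,0,0],
  [17.7,0,61,0,0,0,0],
  [19.9,0,69,0,0,0,0],
])

```text
time_s: 7.7
ee_pos: [0.5254, 0.0777, 0.0267]
tool_rot: [-0.443, -0.419, 0.574, -0.546]
wrist_force: [0.2, 1.7, 3.0]
grip_width: -0.0001
```

```bash
cat > m.py <<'E'
from h import *
st()
def loc():
  for n in ('top','scene'):
    c=cam(n);P=cloud(c);hsv=cv2.cvtColor(c['image'],cv2.COLOR_RGB2HSV)
    m=(hsv[...,0]<18)&(hsv[...,1]>100)&(abs(P[...,0]-.52)<.08)&(abs(P[...,1]-.0)<.11)&(P[...,2]>.07)
    uv=np.argwhere(m)[:,::-1].astype(np.float32);print(n,len(uv))
    if len(uv)>20: print(cv2.minAreaRect((onplane(c,uv,.081)[:,:2]*1000).astype(np.float32)))
  return c
c=loc()
E
python3 m.py
```

```text
7.7 [0.5254 0.0777 0.0267] [[-0.011, 0.999, -0.051], [-0.256, -0.052, -0.965], [-0.967, 0.003, 0.256]] [0.2  1.73 2.98] -6.312602804284522e-05
top 76
((524.3565673828125, 19.218795776367188), (26.02455711364746, 46.15555953979492), 1.6417759656906128)
scene 162
((530.9749755859375, 18.861356735229492), (40.183109283447266, 52.95614242553711), 2.6505653858184814)
```

Emit:
send_rows([
  [2.4,0,8,0,0,0,0],
  [4.5,0,16,0,0,0,0],
  [6.6,0,24,0,0,0,0],
  [8.8,0,32,0,0,0,0],
  [10.6,0,39,0,0,0,0],
  [12.5,0,46,0,0,0,0],
  [14,0,52,0,0,0,0],
  [15.5,0,57,0,0,0,0],
])

```text
time_s: 8.47
ee_pos: [0.5214, 0.016, 0.0263]
tool_rot: [-0.443, -0.418, 0.576, -0.545]
wrist_force: [0.5, 1.1, 1.4]
grip_width: -0.0001
```

```bash
python3 m.py
```

```text
8.4667 [0.5214 0.016  0.0263] [[-0.013, 0.998, -0.054], [-0.257, -0.055, -0.965], [-0.966, 0.001, 0.258]] [0.51 1.07 1.43] -0.0001390571123541611
top 79
((520.3285522460938, -41.47332763671875), (26.015947341918945, 46.33163070678711), 1.65056312084198)
scene 162
((528.606689453125, -41.08660888671875), (51.71782684326172, 40.037845611572266), 87.69387817382812)
```

Emit:
send_rows([
  [0.8,0,3,0,0,0,0],
  [1.6,0,6,0,0,0,0],
  [2.4,0,8.5,0,0,0,0],
  [2.8,0,10.5,0,0,0,0],
  [3.2,0,12,0,0,0,0],
  [3.6,0,13,0,0,0,0],
  [3.6,0,13,0,0,0,0],
])

```text
time_s: 9.15
ee_pos: [0.52, 0.0034, 0.0261]
tool_rot: [-0.443, -0.419, 0.576, -0.545]
wrist_force: [-2.9, 6.3, 3.6]
grip_width: 0.0
```

Emit:
send_rows([
  [0.3,0,1,0,0,0,0],
  [0.5,0,2,0,0,0,0],
  [0.5,0,2,0,0,0,0],
])

```text
time_s: 9.4
ee_pos: [0.52, 0.0033, 0.0261]
tool_rot: [-0.443, -0.42, 0.575, -0.545]
wrist_force: [-2.5, 7.0, 4.5]
grip_width: -0.0004
```

Emit:
send_rows([
  [0.5,0,2,0,0,0,0],
  [0.7,0,3,0,0,0,0],
  [1.0,0,4,0,0,0,0],
  [1.0,0,4,0,0,0,0],
])

```text
time_s: 9.73
ee_pos: [0.52, 0.003, 0.0261]
tool_rot: [-0.444, -0.422, 0.573, -0.545]
wrist_force: [-3.9, 12.9, 6.2]
grip_width: -0.0001
```

```bash
python3 m.py
```

```text
9.7333 [0.52   0.003  0.0261] [[-0.013, 0.999, -0.049], [-0.251, -0.051, -0.967], [-0.968, 0.0, 0.251]] [-3.88 12.86  6.23] -6.33877306325778e-05
top 84
((517.7757568359375, -53.06401062011719), (26.008703231811523, 46.349647521972656), 1.6556425094604492)
scene 159
((526.3605346679688, -52.366188049316406), (53.362789154052734, 41.04265594482422), 89.19481658935547)
```

It's stopped at 12.9 N at way x ≈ 42–43 mm. I'll give it one firmer nudge, then back off and check.

Emit:
send_rows([
  [0.7,0,3,0,0,0,0],
  [1.2,0,5,0,0,0,0],
  [1.2,0,5,0,0,0,0],
])

```text
time_s: 10.08
ee_pos: [0.52, 0.0028, 0.0261]
tool_rot: [-0.444, -0.424, 0.571, -0.545]
wrist_force: [-6.3, 15.5, 8.5]
grip_width: -0.0004
```

Emit:
send_rows([
  [-1,0,-5,0,0,0,0],
  [-5,0,-20,0,0,0,0],
  [-12,0,-45,0,0,0,0],
  [-22,0,-80,0,0,0,0],
  [-60,0,-100,0,0,0,0],
  [-100,0,-100,0,0,0,0],
  [-130,0,-100,0,0,0,0],
  [-130,0,-100,0,0,0,0],
])

```text
time_s: 10.75
ee_pos: [0.5299, 0.1345, 0.1327]
tool_rot: [-0.448, -0.423, 0.567, -0.546]
wrist_force: [0.5, -0.7, -0.5]
grip_width: 0.0002
```

```bash
cat >> m.py <<'E'
x=cv2.resize(c['image'][130:230,240:440],None,fx=4,fy=4,interpolation=cv2.INTER_CUBIC);cv2.imwrite('pics/s9.png',x[:,:,::-1])
E
python3 m.py
```

```text
10.75 [0.5299 0.1345 0.1327] [[-0.003, 0.999, -0.045], [-0.241, -0.045, -0.969], [-0.97, 0.009, 0.241]] [ 0.46 -0.71 -0.51] 0.0002432487324732125
top 82
((517.7754516601562, -53.06403350830078), (26.00794792175293, 46.349491119384766), 1.6551105976104736)
scene 164
((526.468017578125, -52.2972412109375), (53.384681701660156, 39.38417434692383), 88.04092407226562)
```

View pics/s9.png

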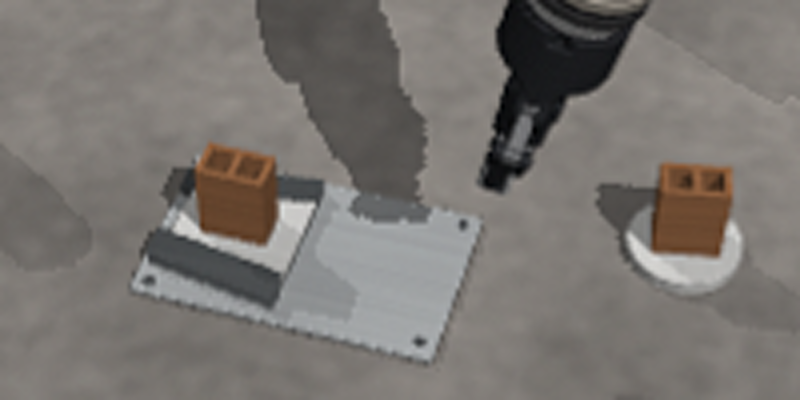

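The stand's wide end lines up with the rail ends, along (283,300)–(322,190). It's upright, and the gripper is clear of it. The round stand hasn't moved. I'll hand the job in.

```bash
python3 -c "
from station import env
print(env.close_job())"
```

```text
the job is handed in; nothing more can be done
None
```

The dovetail stand is wedged between the rails and released, and the job is handed in. No verdict was reported.

I gripped the stand by its block and set it flat on the bare part of the plate, about 57 mm short of the home mark's zero (way x). I then let go and pushed its wide end home with the shut, tilted fingertips.

- **Fit:** it went tight at about 13 N, and a last push to about 15.5 N moved it less than 0.3 mm.
- **Final position:** the top camera puts it at way x ≈ 41 mm. The pusher position gives about 43 mm. Both are inside the 35–55 mm band, but my measurement of the plate is only good to a few mm.
- **Alignment:** it is within about 2 mm of the centre line and 2° of the groove's direction by the top camera. The wide end looks flush with the rail ends.
- **Scene camera:** it agreed along the groove but read about 9 mm to one side throughout. I put that down to it seeing the block's side face.
- **Other things:** the round stand looked unmoved in the last picture. The arm never went near the jar, but I didn't measure the jar again. The gripper was clear at hand-in, at about 11 s.

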